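Clear the first aid tin off the recess flap and open it

TASK

The first aid tin is standing on the closed aluminium flap of the plywood recess box. It is too wide to grip: without letting it fall, slide it sideways onto the narrow flat ledge beside the box so that it sits level, square and centred on that ledge, clear of the flap; then lift the flap (it has a tab in front) until it stands upright and leave it open. Do not use the sloped log-book rest on the other side, and leave the mallet, padlock and whistle where they are.

Things in the scene. Friction and masses are not known exactly. Their poses are not given: they have to be found in the camera images.
- recess: Open plywood box on the work surface, 180 mm (its x) by 190 mm (its y), 64 mm high, fixed; origin at the centre of its underside. With the closed flap on it the top face is 70 mm above the work surface. Its x axis points away from the robot, from the flap's tab to the flap's hinge. It stands at varying places and yaw.
- flap (a joint): Hinge angle of the aluminium flap (180 by 190 mm, 6 mm thick, 0.35 kg) that covers the whole top of the box; 0 = closed and level, grows as the front edge rises, pi/2 = upright, stop at 1.75 rad. The hinge is along the box's far (+x) top edge, parallel to the box's y axis, and stiff enough to hold the flap wherever it is left.
- flap_hinge (a point): Middle of the flap's hinge line, 67 mm above the work surface, 90 mm to the box's +x from its centre.
- flap_tab (a point): Point to grip on the flap's tab: a flat aluminium tongue 22 mm wide (along the box's y), 10 mm thick, that sticks out 42 mm from the middle of the flap's front (-x) edge; this point lies 28 mm out from that edge, 208 mm from the hinge line, 67 mm above the work surface when closed. Its 22 mm width can be pinched from above, so that it can pivot between the pads as the flap rises.
- ledge: Narrow flat-topped plywood ledge, fixed: top 220 mm long (its x) by 70 mm wide (its y), 68.5 mm above the work surface, on a thinner upright and foot. Origin at the centre of its underside; same yaw as the box. It stands beside the box, on the left or the right (it varies), its centre line 158 mm from the box's centre: a gap of 28 mm between its top and the flap's side edge.
- rest: Sloped aluminium log-book rest, 190 mm by 70 mm, rising from about 30 mm high in front to 64 mm behind, with a thin book on it; fixed, on the other side of the box from the ledge, its centre also 158 mm from the box's centre. Origin at the centre of its underside.
- tin: Blue plastic first aid tin with a white cross on top: a closed box 150 mm (its x) by 100 mm (its y), 58 mm high, about 0.3 to 0.65 kg. Origin at the centre of its underside. At the start it stands on the closed flap, its long side roughly along the box's x axis.
- mallet: Rubber mallet lying on the work surface to the left, 275 mm long, block-shaped orange head 100 mm wide and 60 mm thick at its +x end; origin on the work surface near the middle of its length. Bystander.
- padlock: Steel padlock lying flat to the right, body 55 by 60 by 26 mm with a shackle on its +x side; origin at the underside of the body. Bystander.
- whistle: White whistle lying to the right, about 75 mm long and 28 mm high; origin on the work surface under its middle. Bystander.
Not all that is in view belongs to the job. What is meant by the tin is not turquoise, and is the larger of those in its own colour. Of the things that look like the ledge, the larger one is meant.

How it is judged (in metres and radians):
On the way, in this order (a step that is already met when the one before it is completed fails the run):
1. the tin stands on the ledge alone, centred across it within 18 mm, with the flap still closed (y of tin in the frame of ledge between -0.018 and 0.018 m and z of tin in the frame of ledge between 0.064 and 0.074 m and angle between tin's own z axis and vertical below 0.06 rad and contact force between tin and recess below 0.05 N and linear speed of tin below 0.02 m/s and value of joint flap below 0.1 rad), for 0.2 s.
2. the flap is lifted upright (69 degrees or more) (value of joint flap above 1.2 rad), for 0.2 s.
At the end, for the whole second after the job is handed in: The tin rests level and still on the ledge alone, touching neither box nor flap, its centre within 18 mm of the ledge's centre line and 50 mm of its middle lengthwise, its long side within 0.25 rad of the ledge's; the flap stands still, open by at least 1.2 rad (y of tin in the frame of ledge between -0.018 and 0.018 m and x of tin in the frame of ledge between -0.05 and 0.05 m and z of tin in the frame of ledge between 0.064 and 0.074 m and angle between the x axis of tin and the x axis of ledge, either way round below 0.25 rad and angle between tin's own z axis and vertical below 0.06 rad and contact force between tin and recess below 0.05 N and contact force between tin and ledge above 0.5 N and linear speed of tin below 0.02 m/s and value of joint flap above 1.2 rad and velocity of joint flap between -0.05 and 0.05 rad/s).
It fails at once if the tin falls off (its underside lower than 45 mm, or tipped over 0.4 rad) (height (world z) of tin below 0.045 m or angle between tin's own z axis and vertical above 0.4 rad).
It fails at once if mallet, padlock or whistle moved more than 30 mm (distance of any of mallet, padlock, whistle from where it was at the start of the episode above 0.03 m).
It also fails if it takes over 56 s, if anything falls off the work surface, if the arm or the gripper's body presses on something with over 40 N, if the wrist force passes 120 N, or if a joint passes its speed limit or range.

ROBOT

A 6-joint arm with a two-finger parallel gripper is mounted at the origin on the work surface. World frame = base frame: x ahead of the robot, y to its left, z up, the work surface at z = 0. Lengths are in mm, angles in degrees, forces in N, time in s.
With the tool pointing down it reaches from about 375 to 900 mm from the base axis. Payload 3.1 kg.
Tool frame: the origin (TCP) lies between the finger pads; the fingertips stand ctrl.tip_reach ahead of it and the grasp point (between the pads) lies 2 mm behind it (ctrl.tip_reach is the distance from the TCP to the fingertips, in mm); z points along the fingers, y is the direction in which the jaws open and shut (so a half turn about z gives the same grasp; the last joint's range is limited). The gripper opens to 85 mm and grips with 20 to 120 N. Pads are 22 mm wide; open, the fingers measure 114 mm over their backs; the gripper's body (76 mm by 85 mm) begins 54 mm behind the grasp point. The pads swing forward as they close: fully open they stand 13 mm farther back than shut.
Start: joints at [-75.602, 30.224, 82.088, -0, 67.689, -10.227], TCP at [260.45, -568.122, 211.91] pointing down, gripper open.
Joint ranges: [-176.69, 176.69], [-43.24, 126.21], [12.49, 139.97], [-82, 262], [0, 151.66], [-163.58, 163.58]. Speed limits (degrees/s): [159.86, 159.86, 180, 180, 180, 180].

INTERFACE

Orientations are given as [roll, pitch, yaw] about the fixed x, y, z axes, in that order (R = Rz(yaw) Ry(pitch) Rx(roll)).
In Python, from workcell import monitor, viewer, ctrl gives the robot as it stands.
- The arm moves only by the tool carry_out, never from a script. Its argument "motion" is a list of rows, each a list of 3 entries, a list of its own where there are three numbers: the turn, a rotation vector about the tool's x, y, z in rad, then the shift along the tool's x, y, z in mm, then the gripper's target within -1 to 1 (shut at 1, half-way at 0, fully open at -1). A call has exactly 8 rows; each row shifts and turns the commanded pose from where the row before left it, along the tool's axes as they then stand; what a row does not reach is not made up. A row lasts 1/10 s, in which the tool goes at most 50 mm and 8.59 degrees, less where a joint would pass 70% of its speed; a pose out of reach is approached as far as the arm can. A call with a gripper value outside its range is refused whole. The fingers move at their own pace and stop on an object; "squeeze" is the grip in N (left out, the last holds). Time passes only in rows, so rows that do not move let the fingers close, or fill a call up. It gives the time, the measured TCP pose, the force and the opening at its end, in the units of the state.
- monitor.observe(): the state, without advancing time (a new reading comes with each control period).
- viewer.snapshot(name): name is "side" or "top"; returns (picture, depth): 420x560x3 uint8, red, green, blue; 420x560 float32, mm along the optical axis (not along the pixel's ray), 0 where there is no reading.
- viewer.camera_info(name): a dict with "fx", "fy", "cx", "cy" (pixels), "k1" (the pictures are not rectified: a ray, as slopes to the right and down, at radius r is drawn at 1 + k1 r^2 times it, then the intrinsics apply), "rvec" (rotation vector, rad) and "tvec" (3), from world to camera coordinates, as OpenCV has them. Camera axes: x right, y down, z forward; pixel columns grow to the right and rows downward; lengths in mm; the calibration is good to about 2 mm. A picture is of the moment at which its call begins. camera_info takes no time and is no camera call.
- ctrl.finish_job(): hands the job in, once; it reports no verdict.
The state is a dict: "time_s": time; "qpos": joint angles; "qvel": joint speeds; "tau": joint torques, N m; "tool_pos": TCP position; "tool_rot": TCP orientation; "contact_force": force on the tool from outside, world axes, zero at the start; "ft_torque": the same for the moment, N m; "opening": finger opening in mm.
Only numpy, scipy, OpenCV 4.12 (cv2) and the standard library are available. Lean on these libraries where they do the work, as an engineer would, in place of code of your own. Each camera call takes 0.05 s, during which the arm holds its last target. There are 200 camera calls.

## Working session

There is one attempt and no reset: what is moved stays moved. The work goes in short steps, Python scripts to look and compute and a tool call to move; the robot and the scene stay as the last step left them, time stands still between calls to the robot, and variables do not carry over. Pictures are saved under pics/ and viewed, about 8 in all and at most 12, crops included, and the job is handed in when it is done.

Besides the shell and the picture viewer there is one more tool, called after "Emit:" as name(argument=value, ...), one argument or row to a line, values as JSON. carry_out: Moves the arm, as the interface text tells. Its arguments: {"type":"object","properties":{"motion":{"type":"array","items":{"type":"array"}},"squeeze":{"type":"number"}},"required":["motion"]}

```bash
mkdir -p pics
cat > h.py <<'E'
import numpy as np, cv2
from scipy.spatial.transform import Rotation as R
from workcell import monitor, viewer, ctrl
def shot(n):
    im,d=viewer.snapshot(n); np.savez(f'{n}.npz',im=im,d=d); return im,d
def cloud(n,d):
    c=viewer.camera_info(n); h,w=d.shape
    K=np.array([[c['fx'],0,c['cx']],[0,c['fy'],c['cy']],[0,0,1.]])
    u,v=np.meshgrid(np.arange(w,dtype=float),np.arange(h,dtype=float))
    p=cv2.undistortPoints(np.stack([u.ravel(),v.ravel()],1)[:,None],K,np.array([c['k1'],0,0,0,0.]))[:,0].reshape(h,w,2)
    P=np.dstack([p[...,0]*d,p[...,1]*d,d])
    M=R.from_rotvec(np.ravel(c['rvec'])).as_matrix()
    W=(P-np.ravel(c['tvec']))@M
    W[d==0]=np.nan
    return W
def st():
    s=monitor.observe(); print(s['time_s'],np.round(s['tool_pos'],1),np.round(s['tool_rot'],2),'F',np.round(s['contact_force'],1),'op',s['opening'],np.round(s['qpos'],1)); return s
E
python3 - <<'E'
from h import *
st(); print(ctrl.tip_reach)
for n in('top','side'):
    im,d=shot(n); cv2.imwrite(f'pics/{n}1.png',im[...,::-1]); print(viewer.camera_info(n))
E
```

```text
0.0 [ 260.3 -567.4  210.9] [-1.7988e+02 -2.0000e-02  2.4630e+01] F [-0.5 -0.4  0.3] op 85.62063582986106 [-75.6  30.3  82.2  -0.   67.7 -10.2]
17.0
{'fx': 503.6207322891155, 'fy': 503.6207322891155, 'cx': 278.52874922647896, 'cy': 211.01831296470962, 'k1': -0.04251760885129167, 'rvec': array([ 2.13763731, -2.09845786,  0.19459137]), 'tvec': array([   7.02948573,  557.21753748, 1553.64775084])}
{'fx': 429.81130088408645, 'fy': 429.81130088408645, 'cx': 278.5591198332136, 'cy': 207.94758969399123, 'k1': -6.942972166824308e-05, 'rvec': array([ 2.30022822, -0.6119748 ,  0.22210268]), 'tvec': array([-506.42606359,  254.36004889, 1224.12920285])}
```

View pics/top1.png

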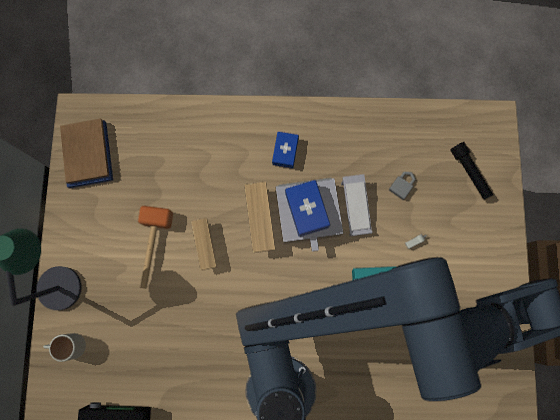

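View pics/side1.png

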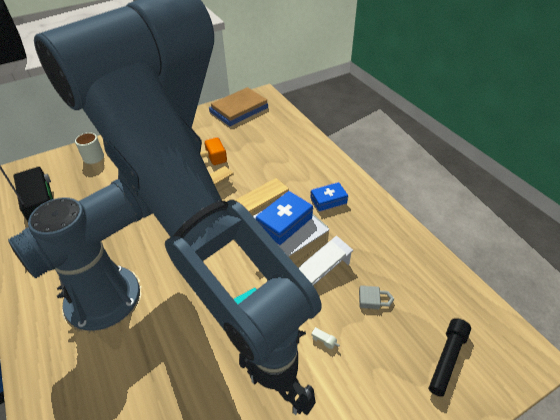

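The top view shows the tin at (308,208) on the flap, tab at (314,243), ledge to its left at (260,217), and the rest at (357,205). The smaller ledge look-alike is at (203,243) and the small blue tin at (285,149). I'll measure them from depth.

```bash
cat > meas.py <<'E'
from h import *
def rect(mask,W,name):
    n,l,s,c=cv2.connectedComponentsWithStats(mask.astype(np.uint8))
    for i in range(1,n):
        if s[i,4]<60: continue
        P=W[l==i]; r=cv2.minAreaRect(P[:,:2].astype(np.float32))
        print(name,'px',np.round(c[i]),'n',s[i,4],'z',np.round(np.median(P[:,2]),1),'c',np.round(r[0],1),'sz',np.round(r[1],1),'ang',round(r[2],1))
def run(n='top'):
    im,d=shot(n); W=cloud(n,d); z=W[...,2]
    roi=np.zeros(z.shape,bool); roi[120:280,170:400]=1
    rect(roi&(z>118)&(z<138),W,'tin')
    rect(roi&(z>60)&(z<80),W,'70mm')
    return im,d,W
if __name__=='__main__':
    im,d,W=run()
    for p in[(308,208),(258,217),(335,225),(314,243),(285,149),(203,243),(155,215),(300,330)]: print(p,np.round(W[p[1],p[0]],1))
E
python3 meas.py
```

```text
tin px [307. 207.] n 1579 z 128.2 c [557.4 -70. ] sz [151.5 100.7] ang 17.8
70mm px [354. 182.] n 191 z 63.3 c [ 650.8 -221.9] sz [52.9 68.4] ang 1.7
70mm px [310. 213.] n 1840 z 70.5 c [542.4 -81.1] sz [226.8 190.7] ang 8.8
70mm px [259. 217.] n 1512 z 68.8 c [534.9  78. ] sz [221.  70.] ang 8.9
(308, 208) [552.5 -72.6 133.3]
(258, 217) [534.8  81.9  62.3]
(335, 225) [ 512.4 -161.    69.3]
(314, 243) [453.6 -95.1  74.7]
(285, 149) [7.67e+02 1.00e-01 4.36e+01]
(203, 243) [450.1 254.2  51.5]
(155, 215) [536.5 411.5  55.9]
(300, 330) [207.8 -37.4 541.4]
```

Emit:
carry_out(
  motion=[
    [[0,0,0],[37.8,-20.2,0],-1],
    [[0,0,0],[37.8,-20.2,0],-1],
    [[0,0,0],[37.8,-20.2,0],-1],
    [[0,0,0],[37.8,-20.2,0],-1],
    [[0,0,0],[37.8,-20.2,0],-1],
    [[0,0,0],[37.8,-20.2,0],-1],
    [[0,0,0],[37.8,-20.2,0],-1],
    [[0,0,0],[37.8,-20.2,0],-1],
  ],
)

```text
time_s: 0.95
tool_pos: [468.7, -293.6, 211.7]
tool_rot: [-180.0, 0.0, 24.6]
contact_force: [-0.2, -0.2, 0.0]
opening: 85.3
```

Emit:
carry_out(
  motion=[
    [[0,0,0],[37.8,-20.2,0],-1],
    [[0,0,0],[37.8,-20.2,0],-1],
    [[0,0,0],[37.8,-20.2,0],-1],
    [[0,0,0],[37.8,-20.2,0],-1],
    [[0,0,-0.13],[0,0,0],-1],
    [[0,0,-0.13],[0,0,0],-1],
    [[0,0,-0.13],[0,0,0],-1],
    [[0,0,-0.13],[0,0,0],-1],
  ],
)

```text
time_s: 1.75
tool_pos: [571.6, -158.3, 211.5]
tool_rot: [-179.9, 0.0, 54.8]
contact_force: [0.4, 0.7, -0.0]
opening: 85.6
```

Emit:
carry_out(
  motion=[
    [[0,0,-0.13],[0,0,0],-1],
    [[0,0,-0.13],[0,0,0],-1],
    [[0,0,-0.13],[0,0,0],-1],
    [[0,0,-0.13],[0,0,0],-1],
    [[0,0,-0.13],[0,0,0],-1],
    [[0,0,-0.13],[0,0,0],-1],
    [[0,0,0],[0,0,0],-1],
    [[0,0,0],[0,0,0],-1],
  ],
)

```text
time_s: 2.55
tool_pos: [571.6, -158.7, 211.7]
tool_rot: [-180.0, -0.0, 99.0]
contact_force: [-0.5, 0.4, 0.2]
opening: 85.1
```

Now down to z≈93, then look.

Emit:
carry_out(
  motion=[
    [[0,0,0],[0,0,25],-1],
    [[0,0,0],[0,0,25],-1],
    [[0,0,0],[0,0,25],-1],
    [[0,0,0],[0,0,20],-1],
    [[0,0,0],[0,0,15],-1],
    [[0,0,0],[0,0,8.5],-1],
    [[0,0,0],[0,0,0],-1],
    [[0,0,0],[0,0,0],-1],
  ],
)

```text
time_s: 3.35
tool_pos: [572.2, -159.0, 93.8]
tool_rot: [180.0, 0.0, 99.1]
contact_force: [-1.3, 0.1, 0.1]
opening: 85.2
```

Run:
```python
from h import *
st(); im,d=shot('side'); cv2.imwrite('pics/side2.png',cv2.resize(im[160:320,180:400,::-1],None,fx=3,fy=3))
```

```text
3.35 [ 572.2 -159.    93.8] [1.7996e+02 3.0000e-02 9.9070e+01] F [-1.3  0.1  0.1] op 85.15326432272255 [-26.3  36.7  92.4   0.   50.8 -35.4]
```

View pics/side2.png

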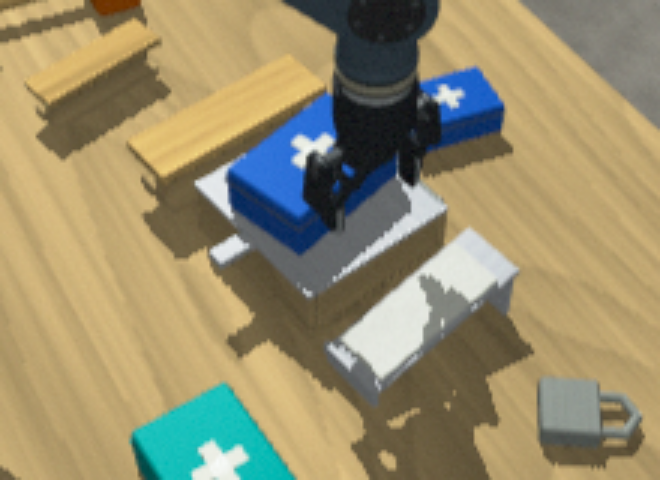

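The fingers (crop 320,190 and 412,150) stand beside the tin just above the flap, both clear of the tin and rest. I'll push slowly towards the ledge.

Emit:
carry_out(
  motion=[
    [[0,0,0],[5,0,0],-1],
    [[0,0,0],[5,0,0],-1],
    [[0,0,0],[5,0,0],-1],
    [[0,0,0],[5,0,0],-1],
    [[0,0,0],[6,0,0],-1],
    [[0,0,0],[6,0,0],-1],
    [[0,0,0],[6,0,0],-1],
    [[0,0,0],[6,0,0],-1],
  ],
)

```text
time_s: 4.2
tool_pos: [564.8, -115.3, 93.7]
tool_rot: [180.0, 0.0, 99.1]
contact_force: [-1.3, -3.6, 2.0]
opening: 85.3
```

Emit:
carry_out(
  motion=[
    [[0,0,0],[6,0,0],-1],
    [[0,0,0],[6,0,0],-1],
    [[0,0,0],[6,0,0],-1],
    [[0,0,0],[6,0,0],-1],
    [[0,0,0],[6,0,0],-1],
    [[0,0,0],[6,0,0],-1],
    [[0,0,0],[0,0,0],-1],
    [[0,0,0],[0,0,0],-1],
  ],
)

```text
time_s: 5.0
tool_pos: [559.1, -78.7, 93.5]
tool_rot: [180.0, -0.1, 99.1]
contact_force: [0.7, -1.3, 3.5]
opening: 85.6
```

Run:
```python
from h import *
import meas
st(); im,d,W=meas.run(); cv2.imwrite('pics/top2.png',cv2.resize(im[130:280,170:390,::-1],None,fx=3,fy=3))
```

```text
5.0 [559.1 -78.7  93.5] [ 1.7999e+02 -8.0000e-02  9.9100e+01] F [ 0.7 -1.3  3.5] op 85.6203083739531 [-19.4  35.   96.7   0.1  48.2 -28.6]
tin px [279. 194.] n 299 z 127.9 c [593.8  25.5] sz [ 49.3 101.7] ang 67.2
70mm px [355. 182.] n 189 z 63.0 c [ 647.  -223.4] sz [56.9 69.3] ang 6.2
70mm px [257. 195.] n 519 z 68.9 c [594.6  87.3] sz [99.1 69.8] ang 8.9
70mm px [334. 222.] n 373 z 70.3 c [ 536.7 -150.2] sz [112.3  54.8] ang 8.7
```

View pics/top2.png

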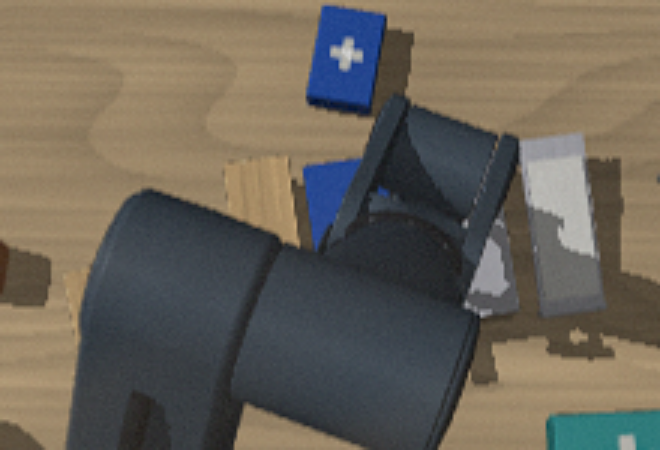

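The arm hides most of the top view, but the tin's far-left corner is visible (crop 330,190) and looks square to the ledge. I'll fit that edge in ledge coordinates.

```bash
cat > edge.py <<'E'
from h import *
def L(P): 
    a=np.radians(8.9); e=np.array([[np.cos(a),np.sin(a)],[-np.sin(a),np.cos(a)]])
    return (P[...,:2]-[534.9,78])@e.T
def edge(n='top',new=True):
    if new: im,d=shot(n)
    else:
        q=np.load(f'{n}.npz'); im,d=q['im'],q['d']
    W=cloud(n,d); im=im.astype(int)
    m=(im[...,2]>im[...,0]+40)&(W[...,2]>120)&(W[...,2]<136)
    p=L(W)[m]; p=p[(abs(p[:,0])<110)&(p[:,1]>-200)&(p[:,1]<80)]
    print(n,len(p),'x',np.percentile(p[:,0],[.5,99.5]).round(1),'y',np.percentile(p[:,1],[.5,99.5]).round(1))
    b=np.arange(-90,91,12); 
    r=[(b[i]+6,np.max(p[(p[:,0]>=b[i])&(p[:,0]<b[i+1]),1])) for i in range(len(b)-1) if ((p[:,0]>=b[i])&(p[:,0]<b[i+1])).sum()>8]
    print(np.round(r,1).tolist())
if __name__=='__main__':
    import sys
    s=st(); print('tool',L(np.array(s['tool_pos'])).round(1)); edge('top',len(sys.argv)<2); edge('side')
E
python3 edge.py old
```

```text
5.05 [559.  -78.9  93.4] [-1.800e+02 -8.000e-02  9.909e+01] F [ 1.1 -1.1  2.8] op 85.27815915638482 [-19.4  35.   96.7   0.1  48.3 -28.6]
tool [  -0.5 -158.7]
top 293 x [ 1.8 82.4] y [-127.8  -48.5]
[[12.0, -49.0], [24.0, -48.5], [36.0, -49.4], [48.0, -48.4], [60.0, -49.6], [72.0, -48.3], [84.0, -49.5]]
side 478 x [-64.3  78.9] y [-152.4  -54.1]
[[-60.0, -55.2], [-48.0, -53.8], [-36.0, -58.0], [-24.0, -57.1], [-12.0, -54.7], [0.0, -56.9], [12.0, -53.0], [24.0, -53.4], [36.0, -55.4], [48.0, -126.3], [60.0, -122.6]]
```

The tin is square, its centre at y'≈-99, x'≈+7. That leaves about 98 mm to push.

Emit:
carry_out(
  motion=[
    [[0,0,0],[5,0,0],-1],
    [[0,0,0],[6,0,0],-1],
    [[0,0,0],[6,0,0],-1],
    [[0,0,0],[6,0,0],-1],
    [[0,0,0],[6,0,0],-1],
    [[0,0,0],[6,0,0],-1],
    [[0,0,0],[6,0,0],-1],
    [[0,0,0],[6,0,0],-1],
  ],
)

```text
time_s: 5.9
tool_pos: [552.3, -33.4, 94.1]
tool_rot: [179.9, 0.1, 99.1]
contact_force: [0.2, -5.1, 5.4]
opening: 85.4
```

Emit:
carry_out(
  motion=[
    [[0,0,0],[6,0,0],-1],
    [[0,0,0],[6,0,0],-1],
    [[0,0,0],[6,0,0],-1],
    [[0,0,0],[6,0,0],-1],
    [[0,0,0],[6,0,0],-1],
    [[0,0,0],[5,0,0],-1],
    [[0,0,0],[3,0,0],-1],
    [[0,0,0],[0,0,0],-1],
  ],
)

```text
time_s: 6.7
tool_pos: [545.2, 5.1, 93.2]
tool_rot: [-180.0, -0.1, 99.1]
contact_force: [0.5, -1.4, 2.5]
opening: 85.6
```

```bash
python3 edge.py
```

```text
6.7 [545.2   5.1  93.2] [-1.7996e+02 -7.0000e-02  9.9120e+01] F [ 0.5 -1.4  2.5] op 85.60587226426 [-11.2  34.   99.5   0.1  46.5 -20.4]
tool [ -1.1 -73.6]
top 187 x [-0.3 81.3] y [-31.4  36.4]
[[12.0, 36.0], [24.0, 35.6], [36.0, 36.5], [48.0, 35.5], [60.0, 36.4], [72.0, 36.0], [84.0, 34.3]]
side 428 x [-65.1  82.8] y [-67.9  30. ]
[[-60.0, 30.1], [-48.0, 29.5], [-36.0, 33.0], [-24.0, 30.2], [-12.0, 25.7], [0.0, -41.1], [12.0, 27.8], [24.0, 26.9], [36.0, -29.2], [48.0, -30.0], [60.0, -31.1]]
```

14 mm more, then back off and up.

Emit:
carry_out(
  motion=[
    [[0,0,0],[4,0,0],-1],
    [[0,0,0],[4,0,0],-1],
    [[0,0,0],[3,0,0],-1],
    [[0,0,0],[2,0,0],-1],
    [[0,0,0],[1,0,0],-1],
    [[0,0,0],[0,0,0],-1],
    [[0,0,0],[0,0,0],-1],
    [[0,0,0],[0,0,0],-1],
  ],
)

```text
time_s: 7.6
tool_pos: [543.1, 18.3, 93.3]
tool_rot: [-180.0, -0.0, 99.1]
contact_force: [-0.6, -0.7, -1.4]
opening: 85.4
```

Emit:
carry_out(
  motion=[
    [[0,0,0],[-4,0,0],-1],
    [[0,0,0],[-10,0,0],-1],
    [[0,0,0],[-20,0,0],-1],
    [[0,0,0],[-25,0,0],-1],
    [[0,0,0],[-30,0,0],-1],
    [[0,0,0],[-10,0,-30],-1],
    [[0,0,0],[0,0,-40],-1],
    [[0,0,0],[0,0,-40],-1],
  ],
)

```text
time_s: 8.4
tool_pos: [558.5, -80.9, 203.9]
tool_rot: [-179.9, -0.1, 99.0]
contact_force: [0.9, -1.0, 0.2]
opening: 85.4
```

```bash
python3 edge.py;python3 meas.py
```

```text
8.4 [558.5 -80.9 203.9] [-1.7989e+02 -8.0000e-02  9.9000e+01] F [ 0.9 -1.   0.2] op 85.44364409467777 [-19.6  26.2  91.3   0.   62.7 -28.6]
tool [  -1.3 -160.6]
top 1239 x [-65.6  80.4] y [-49.1  48. ]
[[-60.0, 47.5], [-48.0, 47.3], [-36.0, 48.2], [-24.0, 47.0], [-12.0, 48.0], [0.0, 47.8], [12.0, 48.4], [24.0, 47.8], [36.0, 48.3], [48.0, 48.0], [60.0, 48.8], [72.0, 48.2], [84.0, 46.3]]
side 707 x [-64.7  80.5] y [-55.7  42.1]
[[-60.0, 42.2], [-48.0, 44.8], [-36.0, 39.9], [-24.0, 41.9], [-12.0, 47.0], [0.0, 40.6], [12.0, 41.1], [24.0, 40.9], [36.0, 43.2], [48.0, 42.1], [60.0, 41.7], [72.0, -6.1], [84.0, -4.4]]
tin px [257. 210.] n 1439 z 126.8 c [541.5  78.5] sz [151.7  99.8] ang 9.2
70mm px [354. 183.] n 182 z 63.2 c [ 651.3 -224.2] sz [50.3 71.8] ang 18.5
70mm px [255. 185.] n 93 z 69.2 c [636.3  94.1] sz [15.3 69.1] ang 10.0
70mm px [299. 192.] n 122 z 70.3 c [611.8 -46.9] sz [69.2 39.2] ang 23.8
70mm px [280. 191.] n 107 z 70.1 c [615.3  19.2] sz [27.1 67.9] ang 68.3
70mm px [335. 223.] n 331 z 70.2 c [ 524.2 -169.8] sz [ 49.2 118.5] ang 70.1
70mm px [256. 244.] n 110 z 69.1 c [444.5  82.2] sz [41.9 37.2] ang 9.6
70mm px [369. 272.] n 84 z 61.6 c [ 371.1 -270.2] sz [32.5 67.5] ang 28.6
70mm px [390. 273.] n 63 z 61.7 c [ 363.9 -332.6] sz [45.  33.5] ang 52.6
(308, 208) [453.3 -47.6 628.9]
(258, 217) [523.7  78.8 123.8]
(335, 225) [ 511.8 -160.6   73. ]
(314, 243) [372.7 -55.6 701.5]
(285, 149) [7.662e+02 1.000e-01 4.620e+01]
(203, 243) [350.8 127.7 846.3]
(155, 215) [536.7 411.8  54.6]
(300, 330) [185.7 -57.1   6.9]
```

The tin is on the ledge with its centre at y'=-0.5, x'=+6.6, yaw within 0.3° and top at 126.8 mm, so it is level. Now to the tab at about (447,-96), jaws turned across it.

Emit:
carry_out(
  motion=[
    [[0,0,0],[0.6,-28.2,0],-1],
    [[0,0,0],[0.6,-28.2,0],-1],
    [[0,0,0],[0.6,-28.2,0],-1],
    [[0,0,0],[0.6,-28.2,0],-1],
    [[0,0,0.131],[0,0,0],-1],
    [[0,0,0.131],[0,0,0],-1],
    [[0,0,0.131],[0,0,0],-1],
    [[0,0,0.131],[0,0,0],-1],
  ],
)

```text
time_s: 9.35
tool_pos: [446.1, -95.0, 202.1]
tool_rot: [-179.8, -0.0, 68.8]
contact_force: [-0.3, 0.3, 0.5]
opening: 85.7
```

Emit:
carry_out(
  motion=[
    [[0,0,0.131],[0,0,0],-1],
    [[0,0,0.131],[0,0,0],-1],
    [[0,0,0.131],[0,0,0],-1],
    [[0,0,0.131],[0,0,0],-1],
    [[0,0,0.131],[0,0,0],-1],
    [[0,0,0.131],[0,0,0],-1],
    [[0,0,0.131],[0,0,0],-1],
    [[0,0,0.131],[0,0,0],-1],
  ],
)

```text
time_s: 10.15
tool_pos: [446.1, -94.9, 202.0]
tool_rot: [-179.9, 0.2, 8.7]
contact_force: [-0.1, -0.9, -0.6]
opening: 85.5
```

Run:
```python
from h import *
from edge import L
s=st(); print(L(np.array(s['tool_pos'])))
im,d=shot('side'); W=cloud('side',d); l=L(W)
m=(abs(W[...,2]-70)<6)&(l[...,0]<-88)&(l[...,0]>-150)&(abs(l[...,1]+158)<60)
p=l[m]; print(m.sum(), np.percentile(p,[1,50,99],axis=0).round(1) if len(p) else '')
cv2.imwrite('pics/side3.png',cv2.resize(im[160:320,180:400,::-1],None,fx=3,fy=3))
```

```text
10.15 [446.1 -94.9 202. ] [-1.7987e+02  1.6000e-01  8.7200e+00] F [-0.1 -0.9 -0.6] op 85.51480468939033 [-26.1  18.2 106.    0.   56.   55.2]
[-114.45246158 -157.07591595]
94 [[-128.3 -173.2]
 [-108.2 -163.4]
 [ -88.8 -150.2]]
```

View pics/side3.png

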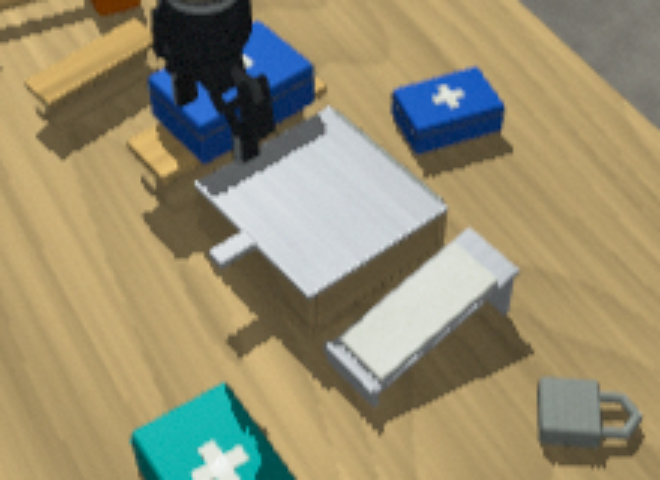

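The flap is clear, the tin sits on the ledge, and the tab at crop (233,248) is free. Descending and gripping.

Emit:
carry_out(
  motion=[
    [[0,0,0],[0,1,30],-1],
    [[0,0,0],[0,0,30],-1],
    [[0,0,0],[0,0,30],-1],
    [[0,0,0],[0,0,25],-1],
    [[0,0,0],[0,0,14],-1],
    [[0,0,0],[0,0,8],-1],
    [[0,0,0],[0,0,0],-1],
    [[0,0,0],[0,0,0],0],
  ],
  squeeze=40,
)

```text
time_s: 11.0
tool_pos: [447.5, -96.3, 66.5]
tool_rot: [-180.0, 0.0, 9.1]
contact_force: [0.0, -0.4, 1.0]
opening: 73.3
```

Emit:
carry_out(
  motion=[
    [[0,0,0],[0,0,0],1],
    [[0,0,0],[0,0,0],1],
    [[0,0,0],[0,0,0],1],
    [[0,0,0],[0,0,0],1],
    [[0,0,0],[0,0,0],1],
    [[0,0,0],[0,0,0],1],
    [[0,0,0],[0,0,0],1],
    [[0,0,0],[0,0,0],1],
  ],
)

```text
time_s: 11.8
tool_pos: [447.5, -96.2, 66.4]
tool_rot: [-180.0, 0.0, 9.0]
contact_force: [0.1, -0.1, 0.3]
opening: -0.3
```

Run:
```python
from h import *
from edge import L
s=st(); print(L(np.array(s['tool_pos'])))
# arc rows: tool vertical, x'=r(1-cos), up=r sin ; 32 rows to 1.48 rad
t=np.linspace(0,1.48,33); x=208*(1-np.cos(t)); z=208*np.sin(t)
print(np.c_[np.diff(x),-np.diff(z)].round(1).tolist())
```

```text
11.8 [447.5 -96.2  66.4] [-180.      0.      9.04] F [ 0.1 -0.1  0.3] op -0.2697368776663228 [-26.2  32.5 113.    0.   34.5  54.8]
[-113.30568291 -158.60866407]
[[0.2, -9.6], [0.7, -9.6], [1.1, -9.6], [1.6, -9.5], [2.0, -9.4], [2.4, -9.3], [2.8, -9.2], [3.3, -9.0], [3.7, -8.9], [4.1, -8.7], [4.5, -8.5], [4.9, -8.3], [5.3, -8.1], [5.6, -7.8], [6.0, -7.5], [6.3, -7.3], [6.6, -7.0], [7.0, -6.6], [7.3, -6.3], [7.5, -6.0], [7.8, -5.6], [8.1, -5.2], [8.3, -4.9], [8.5, -4.5], [8.7, -4.1], [8.9, -3.7], [9.1, -3.3], [9.2, -2.8], [9.3, -2.4], [9.4, -2.0], [9.5, -1.5], [9.6, -1.1]]
```

The gripper shut to 0 mm, so it missed the tab. I'll look before moving anything.

Run:
```python
from h import *
im,d=shot('side')
cv2.imwrite('pics/side4.png',cv2.resize(im[180:290,190:340,::-1],None,fx=5,fy=5))
```

```text
(no output)
```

View pics/side4.png

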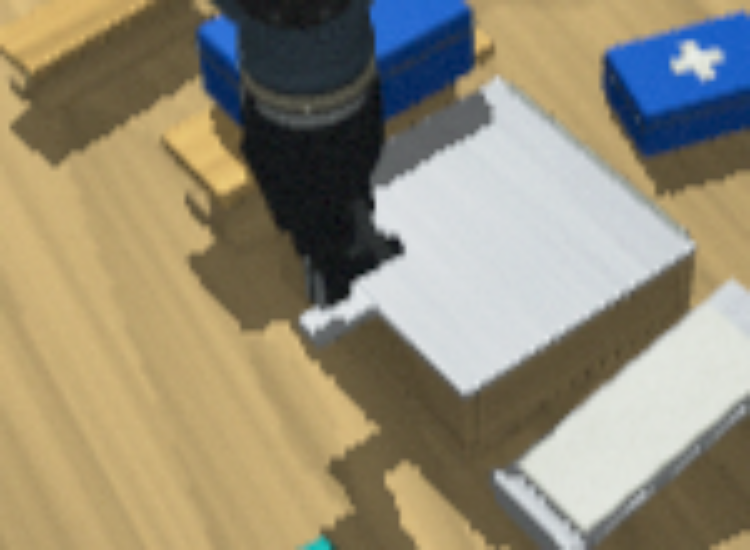

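Run:
```python
from h import *
from edge import L
q=np.load('side.npz'); im,d=q['im'],q['d']; W=cloud('side',d)
c=viewer.camera_info('side'); K=np.array([[c['fx'],0,c['cx']],[0,c['fy'],c['cy']],[0,0,1.]])
s=st(); print('tip',ctrl.tip_reach)
T=np.array(s['tool_pos']); 
print(cv2.projectPoints(np.array([T,T-[0,0,17],T+[0,0,54]]),c['rvec'],c['tvec'],K,np.array([c['k1'],0,0,0]))[0][:,0].round(1), '(crop = (px-[190,180])*5)')
l=L(W)
for v in range(228,250,2):
    print(v,[(u,*np.round([l[v,u,0],l[v,u,1],W[v,u,2]]).astype(int).tolist(),int(im[v,u].mean())) for u in range(250,270,3)])
W0=cloud('top',np.load('top.npz')['d'])
```

```text
11.85 [447.5 -96.3  66.4] [-180.      0.      9.04] F [ 0.6 -0.2  0.3] op 0.010451720658430025 [-26.2  32.5 113.   -0.   34.5  54.8]
tip 17.0
[[254.6 243.6]
 [254.9 247.3]
 [253.5 231.6]] (crop = (px-[190,180])*5)
228 [(250, -121, -154, 137, 26), (253, -124, -175, 157, 23), (256, -114, -175, 151, 21), (259, -102, -171, 139, 23), (262, -115, -206, 179, 40), (265, -110, -213, 181, 50), (268, -104, -218, 181, 25)]
230 [(250, -122, -154, 129, 20), (253, -124, -174, 148, 23), (256, -114, -174, 141, 23), (259, -122, -202, 172, 33), (262, -121, -214, 182, 32), (265, -114, -218, 180, 46), (268, -104, -219, 174, 38)]
232 [(250, -86, -94, 41, 65), (253, -121, -169, 134, 22), (256, -117, -177, 137, 17), (259, -123, -202, 164, 20), (262, -123, -217, 178, 23), (265, -117, -222, 178, 32), (268, -57, -150, 69, 185)]
234 [(250, -86, -94, 32, 70), (253, -119, -164, 119, 51), (256, -123, -187, 142, 19), (259, -122, -200, 153, 21), (262, -122, -216, 168, 13), (265, -70, -153, 73, 187), (268, -62, -157, 71, 222)]
236 [(250, -85, -90, 17, 71), (253, -120, -165, 112, 75), (256, -116, -174, 117, 24), (259,
[... 557 characters left out ...]
9, -161, 73, 209), (259, -101, -164, 70, 225), (262, -95, -171, 71, 174), (265, -84, -171, 63, 111), (268, -80, -180, 69, 225)]
244 [(250, -129, -158, 76, 188), (253, -121, -162, 73, 223), (256, -114, -168, 74, 106), (259, -105, -170, 70, 158), (262, -85, -155, 39, 78), (265, -86, -172, 56, 70), (268, -86, -189, 72, 180)]
246 [(250, -101, -111, 0, 90), (253, -124, -167, 72, 108), (256, -118, -173, 72, 98), (259, -84, -135, 10, 82), (262, -85, -154, 29, 71), (265, -86, -172, 46, 68), (268, -85, -187, 61, 74)]
248 [(250, -105, -116, -1, 97), (253, -127, -170, 67, 97), (256, -93, -133, 6, 92), (259, -86, -137, 4, 74), (262, -87, -157, 24, 71), (265, -87, -173, 39, 71), (268, -84, -185, 48, 65)]
```

Emit:
carry_out(
  motion=[
    [[0,0,0],[0,0,-15],1],
    [[0,0,0],[0,0,-15],1],
    [[0,0,0],[0,0,-15],1],
    [[0,0,0],[0,0,-15],1],
    [[0,0,0],[0,0,0],1],
    [[0,0,0],[0,0,0],1],
    [[0,0,0],[0,0,0],1],
    [[0,0,0],[0,0,0],1],
  ],
)

```text
time_s: 12.65
tool_pos: [447.0, -96.0, 125.6]
tool_rot: [-179.9, 0.1, 9.0]
contact_force: [0.4, -0.2, 0.5]
opening: -0.4
```

```bash
cat > pj.py <<'E'
from h import *
def proj(P,n='side'):
    c=viewer.camera_info(n); K=np.array([[c['fx'],0,c['cx']],[0,c['fy'],c['cy']],[0,0,1.]])
    return cv2.projectPoints(np.array(P,float),c['rvec'],c['tvec'],K,np.array([c['k1'],0,0,0]))[0][:,0]
E
python3 - <<'E'
from pj import *
im,d=shot('side'); s=st(); T=np.array(s['tool_pos'])
big=cv2.resize(im[150:270,190:340,::-1],None,fx=5,fy=5,interpolation=cv2.INTER_NEAREST)
ex=np.array([.988,.1547,0]);ey=np.array([-.1547,.988,0]);L0=np.array([534.9,78,0])
tab=L0-114*ex-158*ey+[0,0,72]
for P,col in((T,(0,0,255)),(T-[0,0,17],(0,255,0)),(tab,(255,0,255))):
    u=(proj([P])[0]-[190,150]+.5)*5; print(u); cv2.circle(big,tuple(int(a) for a in u),4,col,-1)
cv2.imwrite('pics/side5.png',big)
E
```

```text
12.7 [447.1 -96.  125.7] [-1.7995e+02  8.0000e-02  9.0400e+00] F [ 0.9  0.3 -0.5] op -0.34459520846139563 [-26.2  25.8 110.5  -0.   43.8  54.8]
[318.27449702 404.20981731]
[320.11716847 423.7555444 ]
[323.23890808 464.56376908]
```

View pics/side5.png

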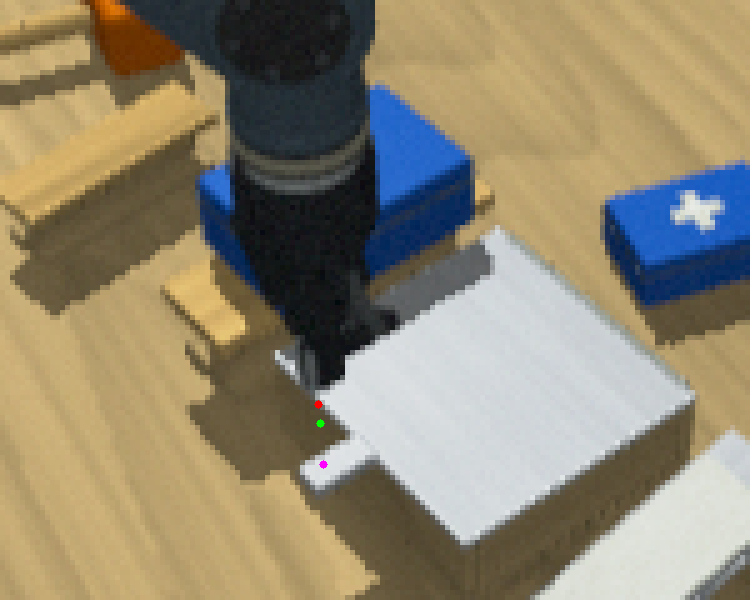

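The fingertip at (322,393) ends above the projected TCP (red) and the expected tip (green), while the tab dot fits. I'll read the tip position from depth.

Run:
```python
from h import *
from edge import L
q=np.load('side.npz'); im,d=q['im'],q['d']; W=cloud('side',d); l=L(W)
for v in range(216,232): print(v,[(u,*np.round([l[v,u,0],l[v,u,1],W[v,u,2]]).astype(int).tolist(),int(im[v,u].mean())) for u in range(250,260,2)])
```

```text
216 [(250, -122, -163, 195, 20), (252, -122, -173, 203, 25), (254, -116, -174, 200, 21), (256, -114, -180, 203, 26), (258, -122, -203, 228, 34)]
217 [(250, -122, -162, 191, 45), (252, -123, -174, 201, 21), (254, -118, -176, 199, 18), (256, -114, -180, 200, 22), (258, -121, -201, 221, 19)]
218 [(250, -121, -160, 183, 37), (252, -121, -170, 192, 15), (254, -118, -176, 195, 19), (256, -122, -191, 210, 21), (258, -123, -202, 220, 17)]
219 [(250, -122, -161, 182, 29), (252, -122, -172, 191, 21), (254, -122, -181, 198, 17), (256, -122, -191, 206, 20), (258, -123, -202, 216, 19)]
220 [(250, -121, -159, 175, 44), (252, -118, -164, 177, 53), (254, -123, -183, 196, 21), (256, -121, -189, 199, 21), (258, -123, -202, 212, 21)]
221 [(250, -120, -157, 169, 42), (252, -120, -167, 177, 74), (254, -117, -172, 179, 18), (256, -123, -192, 200, 22), (258, -121, -199, 204, 36)]
222 [(250, -121, -157, 164, 45), (252, -120, -166, 172, 80), (254, -117, -173, 175, 22), (256, -122, -190, 193, 21), (258, -104, -173, 167, 35)]
223 [(250, -121, -157, 160, 50), (252, -120, -166, 167, 78), (254, -92233720368547758
[... 585 characters left out ...]
 152, 84), (254, -117, -170, 153, 76), (256, -75, -114, 74, 182), (258, -68, -114, 68, 222)]
228 [(250, -87, -98, 63, 76), (252, -85, -106, 69, 92), (254, -79, -109, 69, 188), (256, -76, -115, 71, 221), (258, -71, -119, 71, 222)]
229 [(250, -86, -96, 57, 71), (252, -87, -109, 69, 87), (254, -83, -114, 71, 224), (256, -78, -118, 71, 223), (258, -75, -124, 73, 222)]
230 [(250, -85, -95, 51, 74), (252, -86, -108, 63, 74), (254, -85, -117, 70, 182), (256, -82, -123, 73, 224), (258, -78, -129, 76, 220)]
231 [(250, -85, -93, 44, 73), (252, -86, -106, 57, 69), (254, -86, -118, 67, 107), (256, -84, -126, 72, 225), (258, -78, -128, 71, 223)]<stdin>:4: RuntimeWarning: invalid value encountered in cast
```

The tips really end at z≈148 with the TCP reading 126, about 40 mm higher than nominal. So the shut fingers passed above the tab. I'll open and go down by what the camera shows, to a TCP reading of about 30, in guarded steps.

Emit:
carry_out(
  motion=[
    [[0,0,0],[0,0,0],-1],
    [[0,0,0],[0,0,0],-1],
    [[0,0,0],[0,0,0],-1],
    [[0,0,0],[0,0,0],-1],
    [[0,0,0],[0,0,15],-1],
    [[0,0,0],[0,0,15],-1],
    [[0,0,0],[0,0,15],-1],
    [[0,0,0],[0,0,15],-1],
  ],
)

```text
time_s: 13.5
tool_pos: [447.8, -96.4, 66.0]
tool_rot: [180.0, -0.0, 9.0]
contact_force: [1.5, 0.9, 0.1]
opening: 85.3
```

Emit:
carry_out(
  motion=[
    [[0,0,0],[0,0,5],-1],
    [[0,0,0],[0,0,5],-1],
    [[0,0,0],[0,0,5],-1],
    [[0,0,0],[0,0,5],-1],
    [[0,0,0],[0,0,0],-1],
    [[0,0,0],[0,0,0],-1],
    [[0,0,0],[0,0,0],-1],
    [[0,0,0],[0,0,0],-1],
  ],
)

```text
time_s: 14.3
tool_pos: [447.7, -96.3, 46.7]
tool_rot: [180.0, -0.0, 9.0]
contact_force: [-0.2, 0.0, -0.3]
opening: 85.3
```

Emit:
carry_out(
  motion=[
    [[0,0,0],[0,0,5],-1],
    [[0,0,0],[0,0,5],-1],
    [[0,0,0],[0,0,4],-1],
    [[0,0,0],[0,0,0],1],
    [[0,0,0],[0,0,0],1],
    [[0,0,0],[0,0,0],1],
    [[0,0,0],[0,0,0],1],
    [[0,0,0],[0,0,0],1],
  ],
)

```text
time_s: 15.1
tool_pos: [447.7, -96.7, 32.7]
tool_rot: [179.9, -0.0, 9.1]
contact_force: [-0.9, -2.8, 1.6]
opening: 21.1
```

Emit:
carry_out(
  motion=[
    [[0,0,0],[0,0,0],1],
    [[0,0,0],[0,0,0],1],
    [[0,0,0],[0,0,0],1],
    [[0,0,0],[0,0,0],1],
    [[0,0,0],[0,0,0],1],
    [[0,0,0],[0,0,0],1],
    [[0,0,0],[0,0,0],1],
    [[0,0,0],[0,0,0],1],
  ],
)

```text
time_s: 15.9
tool_pos: [447.7, -96.7, 32.7]
tool_rot: [180.0, -0.0, 9.1]
contact_force: [-1.8, -4.2, 5.0]
opening: 21.2
```

Run:
```python
from pj import *
st(); im,d=shot('side')
cv2.imwrite('pics/side6.png',cv2.resize(im[150:270,190:340,::-1],None,fx=5,fy=5,interpolation=cv2.INTER_NEAREST))
```

```text
15.9 [447.7 -96.7  32.7] [ 1.7996e+02 -3.0000e-02  9.0500e+00] F [-1.8 -4.2  5. ] op 21.170771781714667 [-26.2  36.6 113.9  -0.   29.4  54.8]
```

View pics/side6.png

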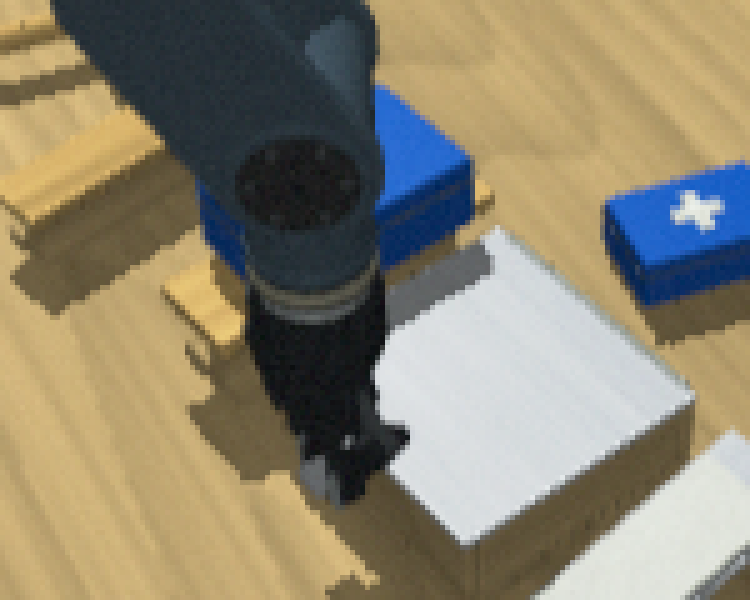

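Gripped at 21 mm, which fits the 22 mm tab. Now lifting along the arc about the hinge.

Emit:
carry_out(
  motion=[
    [[0,0,0],[0.2,0,-9.6],1],
    [[0,0,0],[0.7,0,-9.6],1],
    [[0,0,0],[1.1,0,-9.6],1],
    [[0,0,0],[1.6,0,-9.5],1],
    [[0,0,0],[2.0,0,-9.4],1],
    [[0,0,0],[2.4,0,-9.3],1],
    [[0,0,0],[2.8,0,-9.2],1],
    [[0,0,0],[3.3,0,-9.0],1],
  ],
)

```text
time_s: 16.75
tool_pos: [463.0, -94.3, 108.6]
tool_rot: [179.9, -0.2, 9.0]
contact_force: [5.2, -2.4, -8.3]
opening: 21.3
```

Run:
```python
from h import *
from edge import L
st(); im,d=shot('side'); W=cloud('side',d); l=L(W)
m=(abs(l[...,1]+200)<50)&(l[...,0]>-90)&(l[...,0]<90)&(W[...,2]>55)&(im.mean(-1)>130)
p=l[m];z=W[...,2][m]; k=np.polyfit(p[:,0],z,1); print(m.sum(),'slope',np.degrees(np.arctan(-k[0])),'z at hinge',np.polyval(k,94))
```

```text
16.75 [463.  -94.3 108.6] [179.91  -0.18   9.04] F [ 5.2 -2.4 -8.3] op 21.347388907361786 [-25.1  28.4 109.4   0.   42.   55.8]
1046 slope 21.830785890481312 z at hinge 71.26705213651587
```

The flap follows (measured 21.8°, commanded about 21.2°) with low forces. Continuing.

Emit:
carry_out(
  motion=[
    [[0,0,0],[3.7,0,-8.9],1],
    [[0,0,0],[4.1,0,-8.7],1],
    [[0,0,0],[4.5,0,-8.5],1],
    [[0,0,0],[4.9,0,-8.3],1],
    [[0,0,0],[5.3,0,-8.1],1],
    [[0,0,0],[5.6,0,-7.8],1],
    [[0,0,0],[6.0,0,-7.5],1],
    [[0,0,0],[6.3,0,-7.3],1],
  ],
)

```text
time_s: 17.6
tool_pos: [501.9, -88.2, 172.5]
tool_rot: [179.9, -0.0, 9.1]
contact_force: [5.5, -5.4, -12.0]
opening: 20.9
```

Emit:
carry_out(
  motion=[
    [[0,0,0],[6.6,0,-7.0],1],
    [[0,0,0],[7.0,0,-6.6],1],
    [[0,0,0],[7.3,0,-6.3],1],
    [[0,0,0],[7.5,0,-6.0],1],
    [[0,0,0],[7.8,0,-5.6],1],
    [[0,0,0],[8.1,0,-5.2],1],
    [[0,0,0],[8.3,0,-4.9],1],
    [[0,0,0],[8.5,0,-4.5],1],
  ],
)

```text
time_s: 18.4
tool_pos: [559.0, -79.1, 217.2]
tool_rot: [179.9, 0.4, 9.1]
contact_force: [0.2, -8.3, -9.7]
opening: 20.8
```

Emit:
carry_out(
  motion=[
    [[0,0,0],[8.7,0,-4.1],1],
    [[0,0,0],[8.9,0,-3.7],1],
    [[0,0,0],[9.1,0,-3.3],1],
    [[0,0,0],[9.2,0,-2.8],1],
    [[0,0,0],[9.3,0,-2.4],1],
    [[0,0,0],[9.4,0,-2.0],1],
    [[0,0,0],[9.5,0,-1.5],1],
    [[0,0,0],[9.6,0,-1.1],1],
  ],
)

```text
time_s: 19.2
tool_pos: [630.3, -67.9, 238.3]
tool_rot: [179.9, 0.6, 9.1]
contact_force: [-2.1, -6.8, -3.5]
opening: 21.0
```

Run:
```python
from pj import *
st(); im,d=shot('side')
cv2.imwrite('pics/side7.png',cv2.resize(im[80:280,190:390,::-1],None,fx=3,fy=3))
```

```text
19.2 [630.3 -67.9 238.3] [179.94   0.62   9.07] F [-2.1 -6.8 -3.5] op 20.96720633620397 [-16.1  29.7  78.5  -0.3  72.3  65. ]
```

View pics/side7.png

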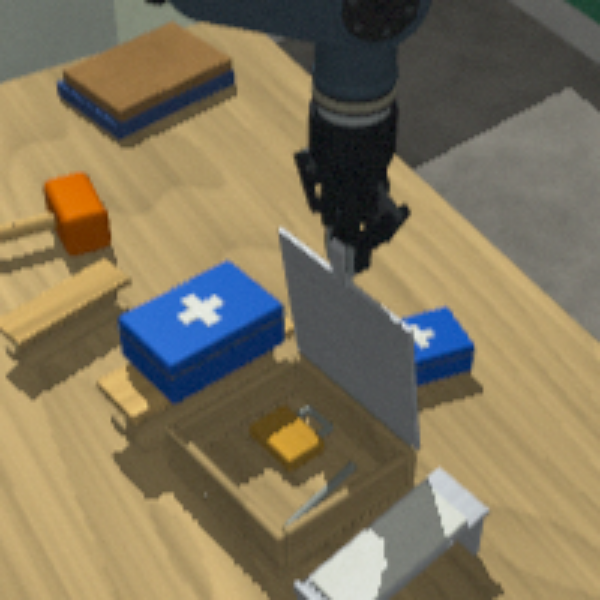

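The flap stands upright (tab still gripped at crop 345,262) and the tin is on the ledge. Releasing and lifting away.

Emit:
carry_out(
  motion=[
    [[0,0,0],[0,0,0],0.5],
    [[0,0,0],[0,0,0],0],
    [[0,0,0],[0,0,0],-0.5],
    [[0,0,0],[0,0,0],-1],
    [[0,0,0],[0,0,0],-1],
    [[0,0,0],[0,0,0],-1],
    [[0,0,0],[0,0,0],-1],
    [[0,0,0],[0,0,0],-1],
  ],
)

```text
time_s: 20.05
tool_pos: [634.5, -66.4, 239.8]
tool_rot: [-180.0, -0.0, 9.0]
contact_force: [-0.2, 0.2, -0.3]
opening: 85.2
```

Emit:
carry_out(
  motion=[
    [[0,0,0],[0,0,-10],-1],
    [[0,0,0],[0,0,-15],-1],
    [[0,0,0],[0,0,-20],-1],
    [[0,0,0],[0,0,-20],-1],
    [[0,0,0],[0,0,-20],-1],
    [[0,0,0],[0,0,-15],-1],
    [[0,0,0],[0,0,0],-1],
    [[0,0,0],[0,0,0],-1],
  ],
)

```text
time_s: 20.85
tool_pos: [634.4, -66.5, 340.0]
tool_rot: [180.0, -0.0, 9.0]
contact_force: [0.4, 0.7, -0.7]
opening: 85.5
```

Run:
```python
from h import *
from edge import L
import meas
st(); im,d=shot('side'); W=cloud('side',d); l=L(W); z=W[...,2]
m=(z>80)&(z<235)&(l[...,1]>-250)&(l[...,1]<-70)&(l[...,0]>30)&(l[...,0]<130)&(im.mean(-1)>90)
k=np.polyfit(z[m],l[m][:,0],1); print('flap px',m.sum(),'angle',np.degrees(np.pi/2-np.arctan(k[0]*-1)),np.polyval(k,[70,230]))
im,d,W=meas.run()
im,d=shot('side'); cv2.imwrite('pics/side8.png',cv2.resize(im[80:280,190:390,::-1],None,fx=3,fy=3))
```

```text
20.85 [634.4 -66.5 340. ] [ 1.7999e+02 -3.0000e-02  9.0400e+00] F [ 0.4  0.7 -0.7] op 85.54600773521194 [-16.   25.   70.4   0.   84.5  65. ]Traceback (most recent call last):
  File "<stdin>", line 6, in <module>
    raise TypeError("expected non-empty vector for x")
TypeError: expected non-empty vector for x
```

Run:
```python
from h import *
from edge import L
import meas
im,d=shot('side'); W=cloud('side',d); l=L(W); z=W[...,2]
cv2.imwrite('pics/side8.png',cv2.resize(im[80:280,190:390,::-1],None,fx=3,fy=3))
m=(z>85)&(z<235)&(l[...,1]>-250)&(l[...,1]<-70)&(l[...,0]>20)&(l[...,0]<160)
if m.sum()>20:
    k=np.polyfit(z[m],l[m][:,0],1); print('flap px',m.sum(),'angle',90+np.degrees(np.arctan(k[0])),np.polyval(k,[70,230]))
meas.run()
```

```text
flap px 1210 angle 82.60647152102729 [91.14867028 70.38667495]
tin px [252. 204.] n 798 z 126.6 c [543.2  79.3] sz [147.9  98.4] ang 8.9
70mm px [354. 182.] n 190 z 62.9 c [ 648.5 -223.9] sz [54.6 70.3] ang 9.9
70mm px [332. 215.] n 280 z 64.0 c [ 553.3 -156.2] sz [ 89.7 201.9] ang 72.5
70mm px [255. 185.] n 95 z 68.4 c [636.6  93.8] sz [15.7 69.3] ang 10.5
70mm px [361. 273.] n 68 z 62.3 c [ 364.2 -243.8] sz [37.1 41. ] ang 1.7
```

View pics/side8.png

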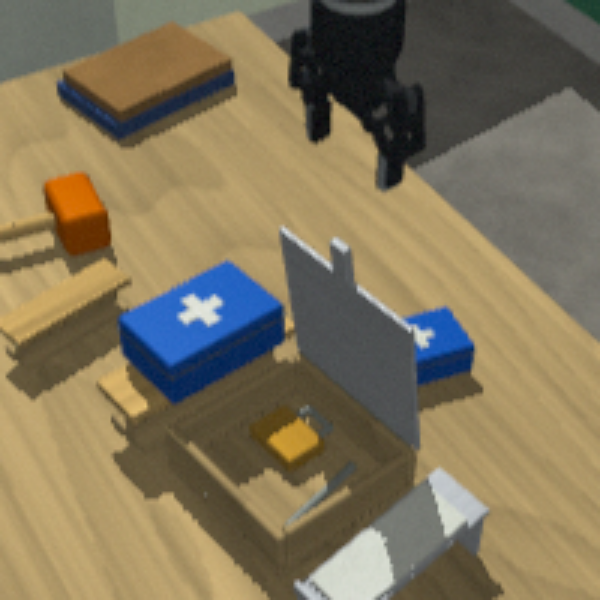

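The flap stands free at about 83° (needs at least 69°), the tin is centred and square on the ledge, and the gripper is clear. Handing in.

```bash
python3 -c "
from workcell import ctrl; print(ctrl.finish_job())"
```

```text
the job is handed in; nothing more can be done
None
```

I slid the tin onto the ledge with the open fingers, then gripped the flap's tab, lifted the flap upright and released it. I handed the job in at about 21 s; no verdict is reported.

**Last checks:**
- **Tin:** With the tin in full view after the push, its centre was about 0.5 mm off the ledge's centre line and 7 mm from its middle lengthwise. Its yaw was within 0.3° of the ledge's, and its top was at 127 mm, as it should be when level on the ledge. The last look, partly hidden by the arm, agreed within about 2 mm.
- **Flap:** It stands free at about 83°, where at least 69° is needed.
- **Bystanders:** The mallet looks unmoved in the last picture. I did not re-measure it, the padlock or the whistle, but the arm touched none of them.

**What disagreed:** The first grip on the tab closed on nothing. Seen by camera, the fingertips sat about 40 mm higher than the reported tool position and the given tip reach imply. I corrected the height from the camera, and the second grip held at 21 mm on the 22 mm tab.

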